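# Seat the keyed drive hub of the model trimmer's spindle and fit the matching collar

### The arm

A 7-joint arm with a two-finger parallel gripper is mounted at the origin on a cart in front of the work surface, level with it; the furniture and walls round the work are solid. World frame = base frame: x ahead of the robot, y to its left, z up, the work surface at z = 0. Lengths are in m, angles in rad, forces in N, time in s.
With the tool pointing down it reaches from about 0.4 to 0.875 m from the base axis. Payload 19.3 kg.
Tool frame: the origin (TCP) lies midway between the tips of the shut fingers; the grasp point (between the pads) lies 19 mm behind it; z points along the fingers, y is the line along which they close (so a half turn about z gives the same grasp; the last joint's range is limited). The gripper opens to 85 mm and grips with 20 to 120 N. Pads are 22 mm wide; open, the fingers measure 114 mm over their backs; the gripper's body (76 mm by 85 mm) begins 54 mm behind the grasp point. The pads swing forward as they close: fully open they stand 13 mm farther back than shut.
Start: joints at [-1.38, 0.521, -0.036, 1.599, 0.021, 1.021, -0.113], TCP at [0.161, 0.604, 0.231] pointing down, gripper open.
Joint ranges: [-2.91, 2.91], [-0.3, 2.13], [-1.5, 1.42], [0.17, 2.43], [-1.26, 4.41], [0.16, 1.93], [-2.52, 2.52]. Speed limits (rad/s): [1.89, 1.89, 2.39, 2.39, 3.01, 3.01, 3.01].

### API

Orientations are given as [roll, pitch, yaw] about the fixed x, y, z axes, in that order (R = Rz(yaw) Ry(pitch) Rx(roll)).
In Python, from workcell import bot gives the robot as it stands.
- The arm moves only by the tool nudge_tcp, called after "Emit:" in YAML: its name, and indented under it one key for each argument. Schema: {"type":"object","properties":{"segments":{"type":"array","items":{"type":"object","properties":{"jaw":{"type":"number"},"pos":{"type":"array","items":{"type":"number"},"minItems":3,"maxItems":3},"r":{"type":"array","items":{"type":"number"},"minItems":3,"maxItems":3}},"additionalProperties":false,"required":["jaw"]},"minItems":1,"maxItems":5},"grip_force":{"type":"number"},"only":{"type":"string"},"quiet":{"type":"boolean"},"lines":{"type":"string"}},"required":["segments"],"additionalProperties":false}. segments is a list of rows, 1 to 5 of them, each an object with the fields jaw (the finger opening in m), pos (a list: dx, dy, dz in m), r (a list: a rotation vector rx, ry, rz in rad); a field left out counts as zero (the opening has to be given); each row is the pose to reach, as a shift and turn from the pose commanded when the call began, along the tool's axes at that moment; what a row does not reach only later rows make up. A row lasts 1/8 s, in which the tool goes at most 0.0625 m and 0.188 rad, less where a joint would pass 70% of its speed; a pose out of reach is approached as far as the arm can. The fingers move at their own pace and stop on an object; grip_force is the grip in N (left out, the last holds). Time passes only in rows, so rows that do not move let the fingers close. The tool returns the time, the measured TCP pose, the force, the opening and the grip force at its end. only (a regular expression) keeps the lines of the reply that match it, lines (a string "A,B") keeps lines A to B, and quiet returns only ok. Input that does not fit is refused with a message, and nothing moves.
- bot.observe(): the state, without advancing time (a new reading comes with each control period).
- bot.grab_frame(name): name is "side" or "top"; returns the picture (420x560x3 uint8, blue, green, red); there is no depth.
- bot.calibration(name): a dict with "vfov" (degrees; the focal length in pixels is half the picture's height over the tangent of half this angle, whatever the lens; pixels are square), "cx", "cy" (the principal point, pixels), "eye" and "attitude" of the camera in the world. Camera axes: x right, y down, z forward; pixel columns grow to the right and rows downward; lengths in m; the calibration is good to about 2 mm. A picture is of the moment at which its call begins. calibration takes no time and is no camera call.
- bot.job_done(): hands the job in; it is judged then, once.
The state is a dict: "clock": time; "qpos": joint angles; "qd": joint speeds; "joint_efforts": joint torques, N m; "position": TCP position; "tool_rot": TCP orientation; "force": force on the tool from outside, world axes, zero at the start; "moment": the same for the moment, N m; "grip_width": finger opening in m; "finger_force": force on a finger pad.
Only numpy, scipy, OpenCV 4.12 (cv2) and the standard library are available. Lean on these libraries where they do the work, as an engineer would, in place of code of your own. Each camera call takes 0.05 s, during which the arm holds its last target. There are 200 camera calls.

### The job

The drive hub on the plaster trimmer's upright spindle is caught on the shaft's shoulder with its two inner tabs out of line: turn it by its rim until the tabs drop into the keyways and it lies fully home, flat on the flange. Then take from the black two-bay tray the new collar of the same shape as the worn one lying on the mat between tray and spindle, and put it over the spindle's nose, wide flange down, so that it rests flat on the hub. Leave the worn collar, the other spare and the things around the work where they are.

Things in the scene. Friction and masses are not known exactly. Their poses are not given: they have to be found in the camera images.
- spindle_stand: Blackened steel spindle upright on a round grey foot fixed to the mat. Origin: centre of the underside, on the axis; z up. Foot 116 mm diameter, 14 high; flange 66 diameter, top at z = 24 mm; keyed shaft 28 diameter from z = 24 to its shoulder at z = 44. Two keyways 10 mm wide run from shoulder to flange at its own +x and -x, floor 9.5 mm from the axis.
- hub_seat (a point): Centre of the flange's top face on the spindle axis, 24 mm above the stand's origin, where the hub's underside comes to lie; axes as the stand's: x runs through both keyways.
- drive_hub: Loose steel ring, 50 mm diameter, 24 high, bore 30, 0.16 kg. Origin: centre of underside. Two tabs 8 mm wide point inward at its own +x and -x to 10.5 mm from the axis, in its upper 14 mm; two dark dots on its top lie at +y and -y. At first it hangs with its tabs on the shoulder, 10 mm above home, 0.7 to 1.57 rad out of line; in line within 0.08 rad (either tab, either keyway) it drops.
- round_collar: New steel collar that matches the worn one: round flange 40 mm diameter, 8 thick, with a round boss 30 diameter on it, 24 mm high in all, bore 21 through, 0.09 kg. Origin: centre of the flange's underside; z up through the boss. Lies flange down in one bay of the tray. On the seated hub its underside is 24 mm above the flange.
- hex_collar: The other new steel collar: a plain hexagon 36 mm across flats, 24 mm high, bore 21 mm. Origin: centre of its underside. Lies in the other bay; stays there.
- worn_collar: The worn sample: same shape and size as the round collar, with a piece broken out of its flange; lies flange down on the mat between the tray and the spindle. Origin: centre of its underside. Stays there.
- spares_tray: Shallow black tray fixed to the mat, 170 x 95 mm (its x, y), walls 10 mm high, floor 3 mm thick; a wall across its middle makes a near and a far bay. Origin: centre of its underside.
- plaster_model_1: Yellowish plaster tooth model, 55 x 58 x 24 mm, bystander. Origin: centre of its underside.
- dropper_1: Whitish dropper bottle, 28 mm diameter, 78 mm high, bystander near the cabinet. Origin: centre of its underside.
- dropper_2: Red dropper bottle with black cap, 28 mm diameter, 78 mm high, bystander near the cabinet. Origin: centre of its underside.
- nose_tip (a point): Top of the spindle's nose, on its axis, 84 mm above the stand's underside. The nose, 18 mm in diameter and threaded, rises from the shoulder (40 mm long); its last 6 mm taper to 12 mm. Axes as the stand's. The four dark screws in the foot lie at 45 degrees to the keyways.

How it is judged:
On the way, in this order (a step that is already met when the one before it is completed fails the run):
1. the hub has dropped home: tabs in the keyways, underside on the flange (z of drive_hub in the frame of hub_seat below 0.0025 m and horizontal distance between drive_hub and hub_seat below 0.004 m and angle between the x axis of drive_hub and the x axis of spindle_stand, either way round below 0.2 rad), for 0.2 s.
2. the matching collar is on the nose and rests on the hub (z of round_collar in the frame of hub_seat below 0.0275 m and horizontal distance between round_collar and hub_seat below 0.005 m), for 0.2 s.
At the end, for the whole second after the job is handed in: Hub on the flange (within 2.5 mm, centred within 4 mm), tabs in the keyways (in line within 0.2 rad); the matching collar on the nose, flange down, flat on the hub (underside 21 to 27.5 mm above the flange, centred within 5 mm, tilt under 0.12 rad); both at rest and released (all of step 1 and all of step 2 and z of round_collar in the frame of hub_seat above 0.021 m and angle between round_collar's own z axis and vertical below 0.12 rad and linear speed of each of round_collar, drive_hub below 0.02 m/s); the robot touches nothing.
It fails at once if the worn collar or the other spare is moved by more than 20 mm (distance of any of worn_collar, hex_collar from where it was at the start of the episode above 0.02 m).
It fails at once if a bystander (plaster model, dropper bottles) is moved by more than 30 mm (distance of any of plaster_model_1, dropper_1, dropper_2 from where it was at the start of the episode above 0.03 m).
It also fails if it takes over 51 s, if anything falls off the work surface, if the arm or the gripper's body presses on something with over 40 N, if the wrist force passes 120 N, or if a joint passes its speed limit or range.

## Working session

There is one attempt and no reset: what is moved stays moved. The work goes in short steps, Python scripts to look and compute and a tool call to move; the robot and the scene stay as the last step left them, time stands still between calls to the robot, and variables do not carry over. Pictures are saved under pics/ and viewed, at most 12 in all, crops included, and the job is handed in when it is done.

```bash
ls; mkdir -p pics
```

Run:
```python
from workcell import bot
import cv2
for n in("side","top"):
    print(n,bot.calibration(n)); cv2.imwrite(f"pics/{n}0.png",bot.grab_frame(n))
o=bot.observe();print(o["clock"],o["position"],o["tool_rot"],o["grip_width"])
```

```text
pics
workcell.py
side {'vfov': 42.70254937088918, 'cx': 273.64739137592255, 'cy': 205.6273954712222, 'eye': array([ 0.29622405, -0.84369724,  0.62427163]), 'attitude': array([-2.07614907, -0.00613613, -0.30012282])}
top {'vfov': 47.452100162398445, 'cx': 279.8185762126512, 'cy': 205.03322350886856, 'eye': array([0.40448447, 0.11065458, 1.20033485]), 'attitude': array([-2.99099984,  0.01092859, -1.55678657])}
0.1 [0.1611202  0.60356413 0.23079872] [-3.14059202e+00  5.02218186e-05  2.88076271e+00] 0.0858889574514488
```

View pics/side0.png

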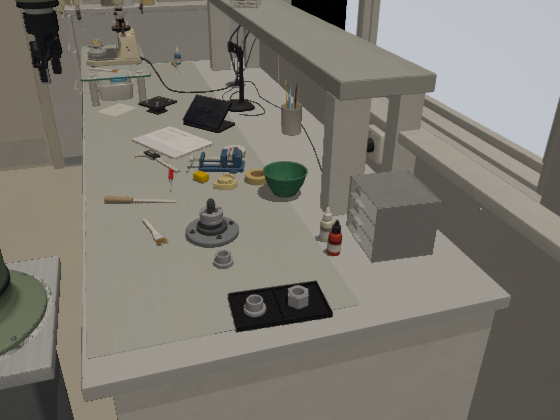

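View pics/top0.png

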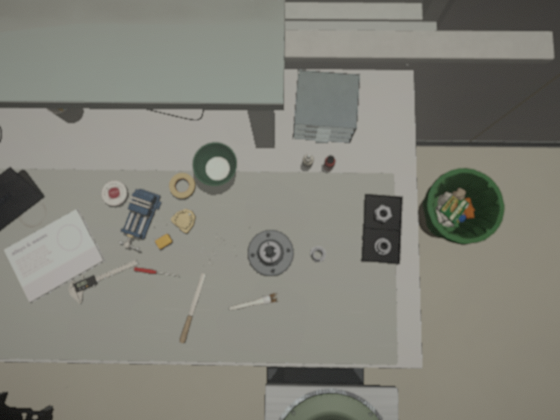

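The side view shows the spindle at about (212,222), the worn collar at (223,258), the round collar at (255,305) and the hex at (298,296). In the top view the spindle is at (270,252), the worn collar at (317,255), the round collar at (383,246) and the hex at (383,213). Next I'll enlarge both.

Run:
```python
import cv2
a=cv2.imread("pics/top0.png")[190:290,240:410]; cv2.imwrite("pics/tc.png",cv2.resize(cv2.convertScaleAbs(a,alpha=1.4),(782,460),interpolation=cv2.INTER_CUBIC)) 
a=cv2.imread("pics/side0.png")[190:330,175:335]; cv2.imwrite("pics/sc.png",cv2.resize(a,None,fx=4.25,fy=4.25,interpolation=cv2.INTER_CUBIC))
```

```text
(no output)
```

View pics/tc.png

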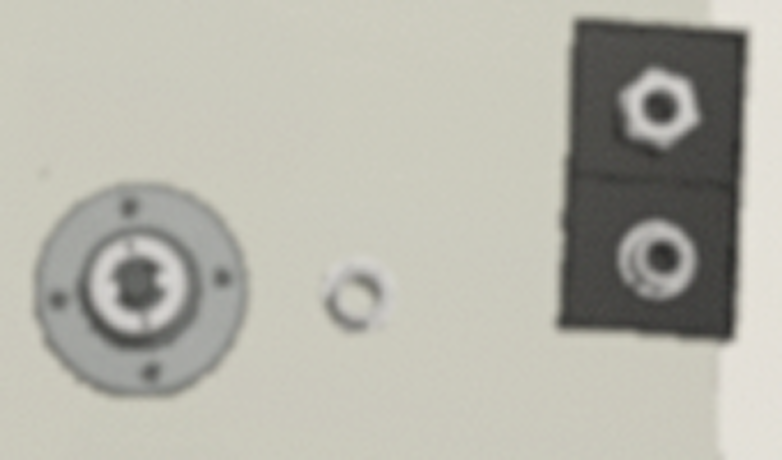

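View pics/sc.png

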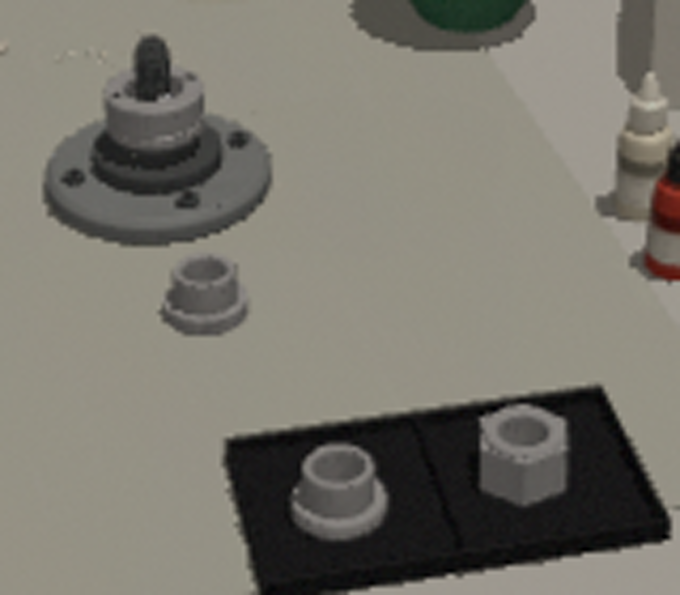

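Enlarged top crop (scale 4.6, offset 240,190): screws at (129,208), (222,278), (151,372) and (58,300), hub top about (138,284) with dots at (128,245) and (143,322), worn collar (357,298), round collar (657,260), hex (660,107). The dots lie nearly along the screw diagonal, so the hub is about 45° out. Side crop (scale 4.25, offset 175,190): screws (238,139), (188,199), (73,177), nose tip (152,38), hub top centre (155,90), round boss top (338,466), hex top (523,432), worn boss top (205,270).

Create geo.py:
```python
import numpy as np
from workcell import bot
from scipy.spatial.transform import Rotation as Ro
def ray(n,uv):
    c=bot.calibration(n); f=210/np.tan(np.radians(c["vfov"]/2))
    d=np.array([(uv[0]-c["cx"])/f,(uv[1]-c["cy"])/f,1])
    d=Ro.from_euler("xyz",c["attitude"]).as_matrix()@d
    return c["eye"],d/np.linalg.norm(d)
def tri(a,b):
    A=np.zeros((3,3));r=np.zeros(3)
    for e,d in(a,b):
        P=np.eye(3)-np.outer(d,d);A+=P;r+=P@e
    p=np.linalg.solve(A,r); return p,sum(np.linalg.norm((np.eye(3)-np.outer(d,d))@(p-e)) for e,d in(a,b))
def plane(a,z): e,d=a; return e+d*(z-e[2])/d[2]
T=lambda u,v:ray("top",((u+.5)/4.6-.5+240,(v+.5)/4.6-.5+190))
S=lambda u,v:ray("side",((u+.5)/4.25-.5+175,(v+.5)/4.25-.5+190))
def tool(p):  # shift in tool axes to world p
    o=bot.observe(); return Ro.from_euler("xyz",o["tool_rot"]).inv().apply(np.array(p)-o["position"])
```

Run:
```python
from geo import *
np.set_printoptions(precision=4,suppress=True)
for n,t,s in [("scrA",(129,208),(238,139)),("scrB",(222,278),(188,199)),("scrC",(151,372),(73,177)),("hubtop",(138,284),(155,90)),("round",(660,258),(338,466)),("hex",(660,107),(523,432)),("worn",(356,299),(205,270))]:
    print(n,*tri(T(*t),S(*s)))
for n,p in [("A",(129,208)),("B",(222,278)),("C",(151,372)),("D",(58,300)),("foot",(141,290))]: print(n,plane(T(*p),.014))
d=plane(T(128,245),.058)-plane(T(143,322),.058);print("dots",d,np.arctan2(d[1],d[0]),(plane(T(128,245),.058)+plane(T(143,322),.058))/2)
print("hubtop",plane(T(138,284),.058),plane(S(155,90),.058))
print("roundfl",plane(T(657,260),.011),"boss",plane(T(660,258),.027), "side",plane(S(338,466),.027))
print("nose side",plane(S(152,38),.084))
```

```text
scrA [0.5093 0.1551 0.0188] 0.001474216027573616
scrB [0.4722 0.1046 0.0194] 0.0012610483228440506
scrC [0.4215 0.1418 0.0191] 0.0007318514567740291
hubtop [0.4663 0.1482 0.0587] 0.0013808716013290622
round [ 0.4854 -0.1279  0.0283] 0.001231468533856257
hex [ 0.5658 -0.1292  0.0288] 0.0002235268361851309
worn [0.4634 0.0329 0.0249] 0.004719204741904967
A [0.509  0.1554 0.014 ]
B [0.4719 0.1046 0.014 ]
C [0.4212 0.142  0.014 ]
D [0.4589 0.1927 0.014 ]
foot [0.4648 0.1481 0.014 ]
dots [0.0397 0.0085 0.    ] 0.2102899923417468 [0.466  0.1497 0.058 ]
hubtop [0.4657 0.1483 0.058 ] [0.4672 0.1494 0.058 ]
roundfl [ 0.4849 -0.1297  0.011 ] boss [ 0.4849 -0.1281  0.027 ] side [ 0.4864 -0.1264  0.027 ]
nose side [0.4684 0.1561 0.084 ]
```

Run:
```python
from geo import *
print(tool([.4655,.149,.15]).round(4))
```

```text
[-0.4113 -0.3606  0.0812]
```

Emit:
nudge_tcp:
  segments:
    - {"jaw":0.085,"pos":[-0.046,-0.04,0.009]}
    - {"jaw":0.085,"pos":[-0.092,-0.08,0.018]}
    - {"jaw":0.085,"pos":[-0.138,-0.12,0.027]}
    - {"jaw":0.085,"pos":[-0.184,-0.16,0.036]}
    - {"jaw":0.085,"pos":[-0.23,-0.2,0.045]}
  grip_force: 20

```text
clock: 0.72
position: [0.3326, 0.3495, 0.186]
tool_rot: [3.142, 0.0, 2.881]
force: [1.2, 1.2, 0.0]
grip_width: 0.0852
finger_force: 0.0
```

Emit:
nudge_tcp:
  segments:
    - {"jaw":0.085,"pos":[-0.046,-0.041,0.009]}
    - {"jaw":0.085,"pos":[-0.092,-0.082,0.018]}
    - {"jaw":0.085,"pos":[-0.138,-0.123,0.027]}
    - {"jaw":0.085,"pos":[-0.181,-0.161,0.036]}
    - {"jaw":0.085,"pos":[-0.181,-0.161,0.036]}

```text
clock: 1.35
position: [0.4666, 0.1448, 0.1496]
tool_rot: [-3.14, -0.0, 2.874]
force: [1.0, 2.1, 0.5]
grip_width: 0.0849
finger_force: 0.0
```

Run:
```python
from geo import *
print(tool([.4655,.149,.032]).round(4),bot.observe()["qpos"].round(2),bot.observe()["tool_rot"])
```

```text
[0.0022 0.004  0.1176] [-0.47  0.43  0.06  2.03 -0.04  0.69  0.92] [-3.13978905e+00 -5.37369404e-05  2.87417967e+00]
```

Emit:
nudge_tcp:
  segments:
    - {"jaw":0.085,"pos":[0,0,0.04]}
    - {"jaw":0.085,"pos":[0,0,0.08]}
    - {"jaw":0.085,"pos":[0,0,0.118]}
    - {"jaw":0.085,"pos":[0,0,0.118]}

```text
clock: 1.85
position: [0.4634, 0.1491, 0.0306]
tool_rot: [-3.139, -0.004, 2.882]
force: [0.5, -0.7, 0.3]
grip_width: 0.0851
finger_force: 0.0
```

Run:
```python
from geo import *
import cv2
print(tool([.4655,.149,.032]).round(4),bot.observe()["qpos"].round(2))
a=bot.grab_frame("side")[150:260,150:280]; cv2.imwrite("pics/s1.png",cv2.resize(a,None,fx=5,fy=5,interpolation=cv2.INTER_CUBIC))
```

```text
[-0.002   0.0004 -0.0014] [-0.46  0.64  0.03  2.09 -0.05  0.41  0.92]
```

View pics/s1.png

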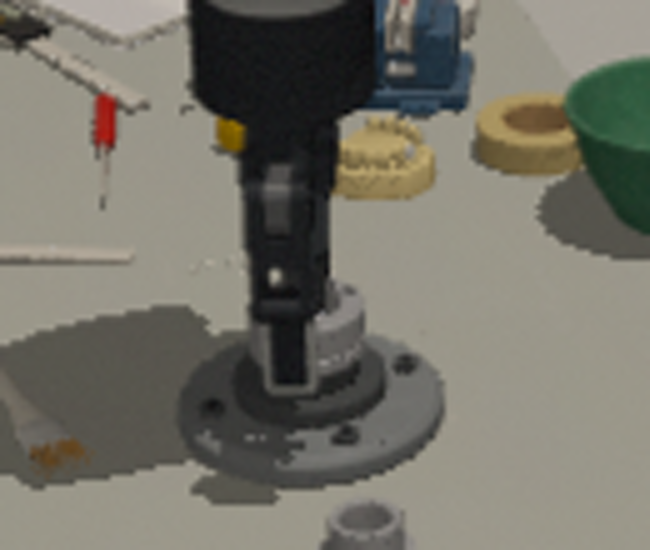

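The near finger stands at (290,370), in front of the hub's camera side, with its tip about level with the hub's lower half and clear of the flange. The hub lies between the fingers, so I'll close.

Emit:
nudge_tcp:
  segments:
    - {"jaw":0.04,"pos":[-0.002,0,0]}
    - {"jaw":0.04,"pos":[-0.002,0,0]}
    - {"jaw":0.04,"pos":[-0.002,0,0]}
    - {"jaw":0.04,"pos":[-0.002,0,0]}
    - {"jaw":0.04,"pos":[-0.002,0,0]}
  grip_force: 20

```text
clock: 2.52
position: [0.4683, 0.1497, 0.0338]
tool_rot: [3.139, 0.002, 2.881]
force: [-0.2, 3.7, 11.8]
grip_width: 0.0491
finger_force: 19.3
```

Emit:
nudge_tcp:
  segments:
    - {"jaw":0.04}
    - {"jaw":0.04}

```text
clock: 2.78
position: [0.4683, 0.1497, 0.0338]
tool_rot: [3.139, 0.002, 2.881]
force: [0.6, 4.9, 12.3]
grip_width: 0.0489
finger_force: 19.3
```

Emit:
nudge_tcp:
  segments:
    - {"jaw":0.04,"r":[0,0,-0.15]}
    - {"jaw":0.04,"r":[0,0,-0.3]}
    - {"jaw":0.04,"r":[0,0,-0.45]}
    - {"jaw":0.04,"r":[0,0,-0.58]}
    - {"jaw":0.04,"r":[0,0,-0.65]}

```text
clock: 3.4
position: [0.4686, 0.1503, 0.0335]
tool_rot: [3.14, 0.004, -2.748]
force: [2.8, 8.2, -0.9]
grip_width: 0.0488
finger_force: 20.9
```

Emit:
nudge_tcp:
  segments:
    - {"jaw":0.04,"pos":[0,0,0.001],"r":[0,0,-0.03]}
    - {"jaw":0.04,"pos":[0,0,0.002],"r":[0,0,-0.06]}
    - {"jaw":0.04,"pos":[0,0,0.002],"r":[0,0,-0.08]}

```text
clock: 3.78
position: [0.4686, 0.1504, 0.0315]
tool_rot: [3.141, 0.005, -2.671]
force: [2.8, 8.5, -0.5]
grip_width: 0.0488
finger_force: 20.9
```

Emit:
nudge_tcp:
  segments:
    - {"jaw":0.04,"r":[0,0,-0.02]}
    - {"jaw":0.04,"r":[0,0,-0.04]}
    - {"jaw":0.04,"r":[0,0,-0.07]}

```text
clock: 4.15
position: [0.4686, 0.1507, 0.0315]
tool_rot: [3.141, 0.005, -2.601]
force: [2.9, 11.4, -2.6]
grip_width: 0.0487
finger_force: 21.1
```

```bash
python3 -c "
from workcell import bot;print(bot.observe()['qpos'].round(2))"
```

```text
[-0.31  0.64 -0.17  2.08  0.24  0.43  1.46]
```

Run:
```python
from geo import *
import cv2
a=bot.grab_frame("side")[170:250,160:260]; cv2.imwrite("pics/s2.png",cv2.resize(a,None,fx=6,fy=6,interpolation=cv2.INTER_CUBIC))
```

```text
(no output)
```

View pics/s2.png

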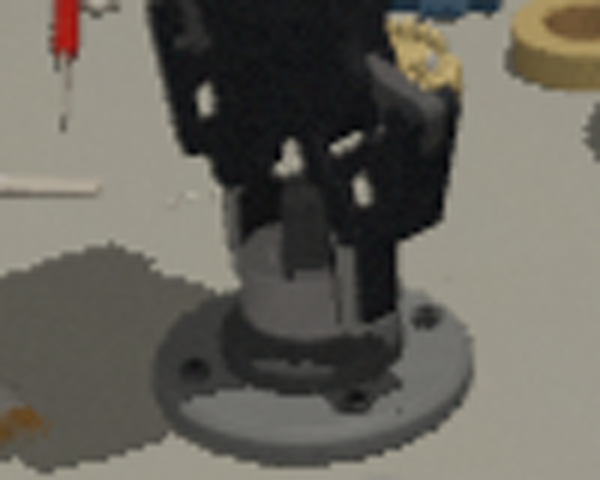

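The nose still shows about 15 px above the hub, as before, so the hub has not dropped. I'll press down and sweep back and forth.

Emit:
nudge_tcp:
  segments:
    - {"jaw":0.04,"pos":[0,0,0.002]}
    - {"jaw":0.04,"pos":[0,0,0.003]}

```text
clock: 4.45
position: [0.4689, 0.1509, 0.0288]
tool_rot: [3.141, 0.006, -2.601]
force: [1.8, 11.0, 8.2]
grip_width: 0.049
finger_force: 21.9
```

Emit:
nudge_tcp:
  segments:
    - {"jaw":0.04,"r":[0,0,0.03]}
    - {"jaw":0.04,"r":[0,0,0.06]}
    - {"jaw":0.04,"r":[0,0,0.09]}
    - {"jaw":0.04,"r":[0,0,0.12]}

```text
clock: 4.95
position: [0.4681, 0.1504, 0.0284]
tool_rot: [3.141, 0.004, -2.722]
force: [1.9, 9.9, -0.7]
grip_width: 0.0491
finger_force: 20.8
```

Emit:
nudge_tcp:
  segments:
    - {"jaw":0.08}
    - {"jaw":0.08}
    - {"jaw":0.08}

```text
clock: 5.32
position: [0.4672, 0.1484, 0.0275]
tool_rot: [-3.141, 0.0, -2.722]
force: [-0.4, -0.6, -0.2]
grip_width: 0.0798
finger_force: 0.0
```

Run:
```python
from geo import *
import cv2
a=bot.grab_frame("side")[170:250,160:260]; cv2.imwrite("pics/s3.png",cv2.resize(a,None,fx=6,fy=6,interpolation=cv2.INTER_CUBIC))
```

```text
(no output)
```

View pics/s3.png

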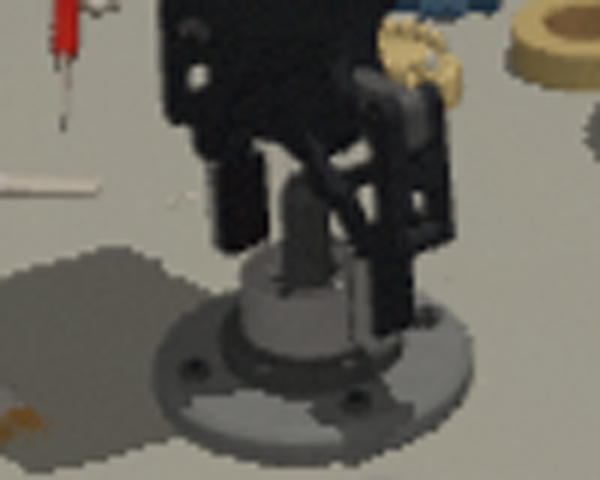

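The hub has dropped: about 18 px of nose now shows above it, matching 36 mm, and its lower edge is at the flange at (320,357). I'll raise, turn back 0.68 rad and travel to the collar.

Emit:
nudge_tcp:
  segments:
    - {"jaw":0.085,"pos":[0,0,-0.04]}
    - {"jaw":0.085,"pos":[0,0,-0.08]}
    - {"jaw":0.085,"pos":[0,0,-0.1],"r":[0,0,0.16]}
    - {"jaw":0.085,"pos":[0,0,-0.1],"r":[0,0,0.32]}
    - {"jaw":0.085,"pos":[0,0,-0.1],"r":[0,0,0.48]}

```text
clock: 6.0
position: [0.4672, 0.1484, 0.1277]
tool_rot: [3.141, 0.001, 3.075]
force: [0.3, -0.7, 0.4]
grip_width: 0.085
finger_force: 0.0
```

Emit:
nudge_tcp:
  segments:
    - {"jaw":0.085,"r":[0,0,0.18]}
    - {"jaw":0.085,"r":[0,0,0.2]}
    - {"jaw":0.085,"r":[0,0,0.2]}

```text
clock: 6.38
position: [0.467, 0.1486, 0.1273]
tool_rot: [-3.141, -0.0, 2.885]
force: [0.4, 0.2, 0.3]
grip_width: 0.0851
finger_force: 0.0
```

Run:
```python
from geo import *
print(tool([.486,-.127,.10]).round(4),bot.observe()["qpos"].round(2))
```

```text
[-0.0884 -0.2617  0.0273] [-0.43  0.46 -0.    2.04  0.    0.63  0.88]
```

Emit:
nudge_tcp:
  segments:
    - {"jaw":0.085,"pos":[-0.019,-0.055,0.005]}
    - {"jaw":0.085,"pos":[-0.038,-0.11,0.01]}
    - {"jaw":0.085,"pos":[-0.057,-0.165,0.015]}
    - {"jaw":0.085,"pos":[-0.075,-0.22,0.02]}
    - {"jaw":0.085,"pos":[-0.088,-0.262,0.027]}

```text
clock: 7.0
position: [0.4844, -0.1299, 0.1002]
tool_rot: [-3.141, 0.0, 2.883]
force: [0.3, 0.1, 0.7]
grip_width: 0.085
finger_force: 0.0
```

Emit:
nudge_tcp:
  segments:
    - {"jaw":0.085}
    - {"jaw":0.085}

```text
clock: 7.25
position: [0.4845, -0.1268, 0.1002]
tool_rot: [3.141, -0.0, 2.882]
force: [-0.5, 0.1, 0.2]
grip_width: 0.0851
finger_force: 0.0
```

Run:
```python
from geo import *
import cv2
print(tool([.486,-.127,.0135]).round(4),bot.observe()["qpos"].round(2))
a=bot.grab_frame("side")[170:330,175:335]; cv2.imwrite("pics/s4.png",cv2.resize(a,None,fx=3.75,fy=3.75,interpolation=cv2.INTER_CUBIC))
```

```text
[-0.0015  0.0002  0.0867] [ 0.14  0.52 -0.01  2.03  0.01  0.59  1.44]
```

View pics/s4.png

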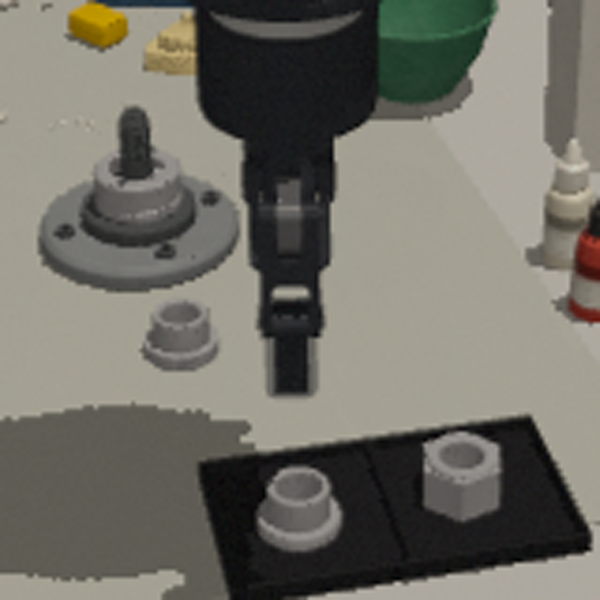

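The hub lies flat on the flange at (137,195) and the gripper at (292,370) is above the round collar at (298,510). I'll descend and do a light first grip.

Emit:
nudge_tcp:
  segments:
    - {"jaw":0.07,"pos":[-0.001,0,0.045]}
    - {"jaw":0.07,"pos":[-0.001,0,0.087]}
    - {"jaw":0.07,"pos":[-0.001,0,0.087]}

```text
clock: 7.68
position: [0.4841, -0.126, 0.0116]
tool_rot: [-3.142, -0.004, 2.883]
force: [0.7, -0.3, 0.7]
grip_width: 0.0702
finger_force: 0.0
```

Emit:
nudge_tcp:
  segments:
    - {"jaw":0.02}
    - {"jaw":0.02}
    - {"jaw":0.02}
    - {"jaw":0.02}
    - {"jaw":0.02}

```text
clock: 8.3
position: [0.4865, -0.1275, 0.0149]
tool_rot: [3.141, 0.002, 2.881]
force: [-1.5, 2.2, 14.1]
grip_width: 0.0289
finger_force: 19.0
```

Emit:
nudge_tcp:
  segments:
    - {"jaw":0.02}
    - {"jaw":0.02}

```text
clock: 8.55
position: [0.4865, -0.1276, 0.0149]
tool_rot: [3.141, 0.002, 2.881]
force: [-2.1, 1.6, 14.9]
grip_width: 0.0288
finger_force: 19.0
```

Emit:
nudge_tcp:
  segments:
    - {"jaw":0.05}
    - {"jaw":0.05}
    - {"jaw":0.05,"r":[0,0,0.18]}
    - {"jaw":0.05,"r":[0,0,0.36]}
    - {"jaw":0.05,"r":[0,0,0.54]}

```text
clock: 9.18
position: [0.4857, -0.1276, 0.0136]
tool_rot: [3.141, 0.0, 2.335]
force: [0.5, 0.0, 0.3]
grip_width: 0.05
finger_force: 0.0
```

Emit:
nudge_tcp:
  segments:
    - {"jaw":0.05,"r":[0,0,0.18]}
    - {"jaw":0.05,"r":[0,0,0.36]}
    - {"jaw":0.05,"r":[0,0,0.54]}
    - {"jaw":0.05,"r":[0,0,0.72]}
    - {"jaw":0.05,"r":[0,0,0.9]}

```text
clock: 9.8
position: [0.4857, -0.1274, 0.0135]
tool_rot: [3.141, -0.0, 1.435]
force: [0.3, 0.9, 0.6]
grip_width: 0.0498
finger_force: 0.0
```

Emit:
nudge_tcp:
  segments:
    - {"jaw":0.05,"r":[0,0,0.13]}
    - {"jaw":0.05,"r":[0,0,0.13]}

```text
clock: 10.05
position: [0.4856, -0.1273, 0.0134]
tool_rot: [-3.142, 0.0, 1.312]
force: [0.7, -0.5, 1.4]
grip_width: 0.0498
finger_force: 0.0
```

Emit:
nudge_tcp:
  segments:
    - {"jaw":0.02}
    - {"jaw":0.02}
    - {"jaw":0.02}
    - {"jaw":0.02}
  grip_force: 40

```text
clock: 10.55
position: [0.4856, -0.1275, 0.0136]
tool_rot: [3.141, -0.001, 1.313]
force: [-0.9, 1.6, 7.5]
grip_width: 0.0283
finger_force: 38.9
```

Emit:
nudge_tcp:
  segments:
    - {"jaw":0.02}
    - {"jaw":0.02}

```text
clock: 10.8
position: [0.4856, -0.1275, 0.0137]
tool_rot: [3.141, -0.001, 1.313]
force: [-1.8, 1.2, 8.0]
grip_width: 0.0282
finger_force: 38.9
```

Emit:
nudge_tcp:
  segments:
    - {"jaw":0.02,"pos":[0,0,-0.03]}
    - {"jaw":0.02,"pos":[0,0,-0.07]}
    - {"jaw":0.02,"pos":[0,0,-0.11]}
    - {"jaw":0.02,"pos":[0,0,-0.11]}

```text
clock: 11.3
position: [0.4867, -0.1278, 0.1255]
tool_rot: [3.138, -0.001, 1.313]
force: [-0.3, -0.1, -1.5]
grip_width: 0.028
finger_force: 40.1
```

Run:
```python
from geo import *
print(tool([.467,.1498,.124]).round(4),bot.observe()["qpos"].round(2))
```

```text
[ 0.2633 -0.0899  0.0014] [-0.26  0.55  0.54  2.03 -0.45  0.67  0.32]
```

Emit:
nudge_tcp:
  segments:
    - {"jaw":0.02,"pos":[0.05,-0.017,0]}
    - {"jaw":0.02,"pos":[0.1,-0.034,0]}
    - {"jaw":0.02,"pos":[0.15,-0.051,0]}
    - {"jaw":0.02,"pos":[0.2,-0.068,0]}
    - {"jaw":0.02,"pos":[0.25,-0.085,0]}

```text
clock: 11.92
position: [0.467, 0.1374, 0.1226]
tool_rot: [-3.141, 0.001, 1.312]
force: [0.7, -0.5, -0.4]
grip_width: 0.0283
finger_force: 40.1
```

Emit:
nudge_tcp:
  segments:
    - {"jaw":0.02,"pos":[0.013,-0.005,0]}
    - {"jaw":0.02,"pos":[0.013,-0.005,0]}
    - {"jaw":0.02,"pos":[0.013,-0.005,0]}

```text
clock: 12.3
position: [0.4663, 0.1481, 0.1231]
tool_rot: [3.142, 0.001, 1.309]
force: [-0.6, -0.9, -1.3]
grip_width: 0.028
finger_force: 40.1
```

Run:
```python
from geo import *
import cv2
print(tool([.467,.1498,.124]).round(4))
a=bot.grab_frame("side")[140:250,150:280]; cv2.imwrite("pics/s5.png",cv2.resize(a,None,fx=5,fy=5,interpolation=cv2.INTER_CUBIC))
```

```text
[ 0.0018  0.0003 -0.0009]
```

View pics/s5.png

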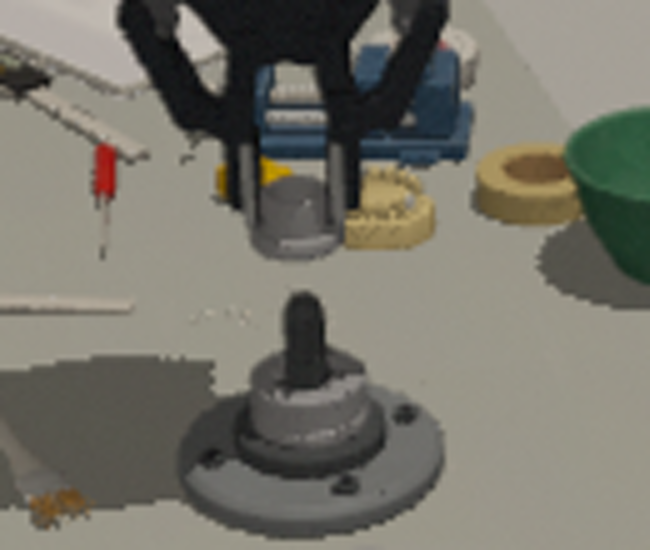

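The collar's flange centre is at about (296,235), the nose tip at (304,297) and the hub's mid-line at x≈309. I'll check this against the projection.

Run:
```python
from geo import *
c=bot.calibration("side");f=210/np.tan(np.radians(c["vfov"]/2));R=Ro.from_euler("xyz",c["attitude"]).as_matrix()
def pr(p):
    q=R.T@(np.array(p)-c["eye"]); u=np.array([c["cx"]+f*q[0]/q[2],c["cy"]+f*q[1]/q[2]]); return ((u-[150,140]+.5)*5-.5).round(1)
for z in(.014,.048,.084): print(z,pr([.467,.1498,z]),pr([.4655,.1487,z]))
o=bot.observe();p=o["position"];print("flange",pr([p[0],p[1],.116]),p)
```

```text
0.014 [311.8 443.5] [308.9 445.3]
0.048 [307.9 375.8] [304.9 377.6]
0.084 [303.6 302. ] [300.6 303.7]
flange [299.  236.4] [0.46637322 0.14813534 0.12324563]
```

Emit:
nudge_tcp:
  segments:
    - {"jaw":0.02}

```text
clock: 12.48
position: [0.4664, 0.1486, 0.1233]
tool_rot: [3.142, 0.0, 1.309]
force: [0.1, 0.5, -0.7]
grip_width: 0.0278
finger_force: 40.1
```

Emit:
nudge_tcp:
  segments:
    - {"jaw":0.02,"pos":[0.0014,0.0008,0]}
    - {"jaw":0.02,"pos":[0.0014,0.0008,0.015]}
    - {"jaw":0.02,"pos":[0.0014,0.0008,0.028]}
    - {"jaw":0.02,"pos":[0.0014,0.0008,0.035]}
    - {"jaw":0.02,"pos":[0.0014,0.0008,0.035]}

```text
clock: 13.1
position: [0.4671, 0.1506, 0.0877]
tool_rot: [-3.141, 0.001, 1.31]
force: [0.4, -0.5, -0.3]
grip_width: 0.028
finger_force: 40.1
```

Emit:
nudge_tcp:
  segments:
    - {"jaw":0.02,"pos":[0,0,0.004]}
    - {"jaw":0.02,"pos":[0,0,0.007]}
    - {"jaw":0.02,"pos":[0,0,0.007]}

```text
clock: 13.48
position: [0.4672, 0.151, 0.0812]
tool_rot: [-3.141, 0.0, 1.311]
force: [0.4, -0.1, -1.5]
grip_width: 0.028
finger_force: 40.1
```

Emit:
nudge_tcp:
  segments:
    - {"jaw":0.02,"pos":[0,0,0.006]}
    - {"jaw":0.02,"pos":[0,0,0.012]}
    - {"jaw":0.02,"pos":[0,0,0.018]}
    - {"jaw":0.02,"pos":[0,0,0.0205]}
    - {"jaw":0.02,"pos":[0,0,0.0205]}

```text
clock: 14.1
position: [0.4673, 0.1508, 0.0606]
tool_rot: [-3.141, 0.0, 1.311]
force: [0.5, -0.4, -0.4]
grip_width: 0.0278
finger_force: 40.1
```

Run:
```python
from geo import *
import cv2
a=bot.grab_frame("side")[140:250,150:280]; cv2.imwrite("pics/s6.png",cv2.resize(a,None,fx=5,fy=5,interpolation=cv2.INTER_CUBIC))
```

```text
(no output)
```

View pics/s6.png

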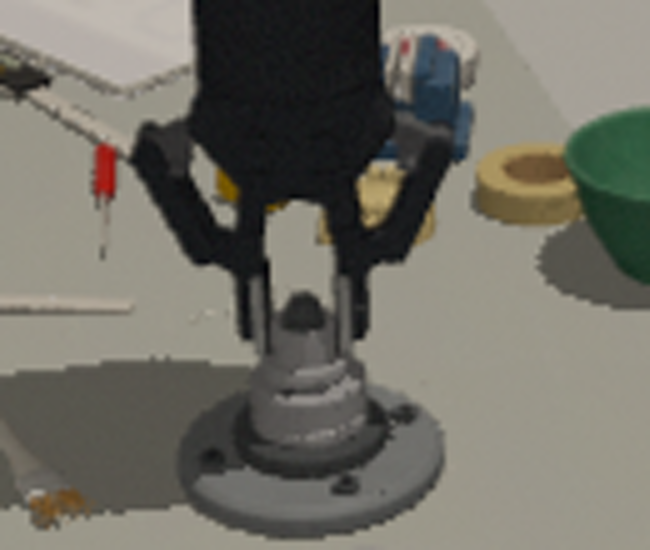

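The collar's boss at (303,345) surrounds the nose, whose tip shows at (303,305), and the collar sits just over the hub. I'll ease down until it touches, open and retreat.

Emit:
nudge_tcp:
  segments:
    - {"jaw":0.02,"pos":[0,0,0.0015]}
    - {"jaw":0.02,"pos":[0,0,0.0025]}
    - {"jaw":0.02,"pos":[0,0,0.0025]}

```text
clock: 14.52
position: [0.4674, 0.151, 0.0586]
tool_rot: [3.142, -0.0, 1.311]
force: [-2.9, -2.2, 9.0]
grip_width: 0.0279
finger_force: 41.1
```

Emit:
nudge_tcp:
  segments:
    - {"jaw":0.04}
    - {"jaw":0.06}
    - {"jaw":0.06}
    - {"jaw":0.06}

```text
clock: 15.02
position: [0.4673, 0.1509, 0.0583]
tool_rot: [3.142, 0.0, 1.311]
force: [-0.5, -0.1, -0.6]
grip_width: 0.0599
finger_force: 0.0
```

Emit:
nudge_tcp:
  segments:
    - {"jaw":0.06,"pos":[0,0,-0.02]}
    - {"jaw":0.06,"pos":[0,0,-0.05]}
    - {"jaw":0.06,"pos":[0,0,-0.1]}
    - {"jaw":0.06,"pos":[0,0,-0.15]}
    - {"jaw":0.06,"pos":[0,0,-0.15]}

```text
clock: 15.65
position: [0.4686, 0.1514, 0.2111]
tool_rot: [3.138, -0.004, 1.311]
force: [-0.2, 0.1, -1.4]
grip_width: 0.0601
finger_force: 0.0
```

Run:
```python
from geo import *
import cv2
a=bot.grab_frame("side")[150:330,150:340]; cv2.imwrite("pics/s7.png",cv2.resize(a,None,fx=3.33,fy=3.33,interpolation=cv2.INTER_CUBIC))
```

```text
(no output)
```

View pics/s7.png

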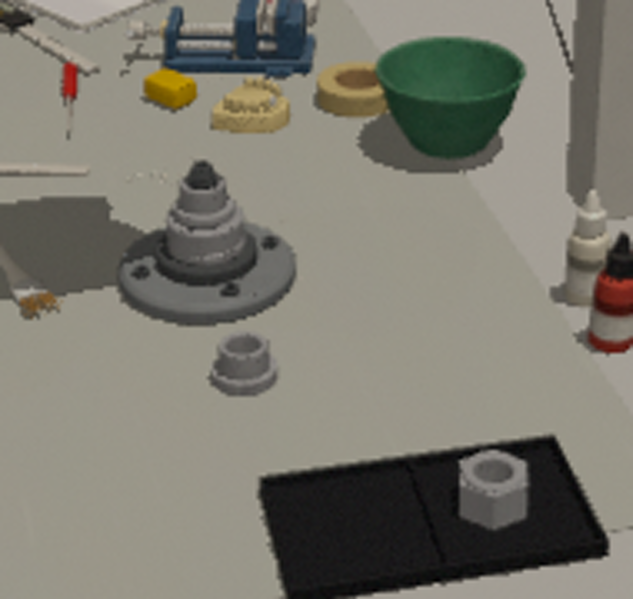

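The collar lies flat on the hub at (205,215) with the nose tip showing at (203,172). The worn collar at (243,362) and the hex at (493,490) have not moved, and the gripper is clear. I'll hand it in.

Emit:
nudge_tcp:
  segments:
    - {"jaw":0.06}
    - {"jaw":0.06}

```text
clock: 15.95
position: [0.4669, 0.1507, 0.2074]
tool_rot: [-3.141, 0.001, 1.311]
force: [0.1, -0.4, -0.5]
grip_width: 0.0598
finger_force: 0.0
```

```bash
python3 -c "
from workcell import bot;print(bot.job_done())"
```

```text
the job is handed in; nothing more can be done
None
```

The job was handed in at 16.0 s; no verdict came back, but in the last picture the hub is home on the flange, the round collar sits flat on it over the nose, and the worn collar and the hex are where they were.

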